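Refit the pull handle on the dispenser gate and hold the gate open at the mark

TASK

The black pull handle of the dry-goods dispenser was taken off for washing: pick it up, turn it to match the square post on the dispenser's spring-loaded gate slide and push it fully down onto the post. Then pull the slide out by the handle until the slide's tab lines up with the ridge of the marker clamped on the rail, and finish there, still holding it at the mark against the spring so that the empty hopper can be brushed out. Do not push the other things on the counter about.

Things in the scene. Friction and masses are not known exactly. Their poses are not given: they have to be found in the camera images.
- handle_center (a point): Centre, half-way up, of the loose black handle, 62 mm tall, about 120 g, standing upright. Its lower 30 mm is a 34 x 34 mm hub with an 18 mm square bore, 26 mm deep, open below, sides parallel to the hub's. Above it is the paddle to grip: 54 mm long (handle's x), 20 mm thick (y), from 30 to 62 mm above the underside. z is up.
- post_seat (a point): Centre of the slide's flat shoulder (44 mm square, 98 mm above the counter) on which the fitted handle's underside rests. A 16 mm square post, 24 mm tall, rises from it (top 6 mm tapers to 11 mm), sides along x and y; any quarter turn fits. The slide pulls out along this -x (about world +y). The hopper's face, 340 mm tall, is 110 mm away on the +x side.
- tab (a point): Outer end of the dark tab on the slide (6 mm wide, sticking out to the post's +y side, the side away from the robot base); it moves with the slide, at the same x as the post's centre. Axes as for post_seat.
- mark (a point): Top of the dark ridge (6 mm wide) on the marker clamped immovably on the rail on the tab's side, beside the tab's path. Same axes as post_seat. The tab is at the mark when both have the same x along that axis; it starts 25 to 60 mm short of the mark, which stands that far out along -x.
- gate (a joint): How far the gate slide is pulled out, in m: 0 home, 0.09 at its outer stop. A spring pulls it home: 3.6 N at 0, rising by 0.9 N per 10 mm, plus about 0.4 N friction.
- jar: Bystander: glass jar, 56 mm across, 85 mm tall; origin under its centre.
- spatula: Bystander: spatula lying flat, 240 mm long along its x.
- cutter: Bystander: steel ring cutter, 60 mm across, 28 mm tall; origin under its centre.
- cup: Bystander: steel measuring cup, 76 mm across, 60 mm tall; origin under its centre.
- timer: Bystander: white kitchen timer, 60 x 60 mm, 43 mm tall; origin under its centre.

How it is judged:
By the outcome, as a careful person would: the job done as asked, in the order asked, and still so for the second after the job is handed in, while the arm keeps its last pose, push and grip.
It also fails if it takes over 42 s, if anything falls off the work surface, if the arm or the gripper's body presses on something with over 40 N, if the wrist force passes 120 N, or if a joint passes its speed limit or range.

ROBOT

A 6-joint arm with a two-finger parallel gripper is mounted at the origin on the work surface. World frame = base frame: x ahead of the robot, y to its left, z up, the work surface at z = 0. Lengths are in m, angles in rad, forces in N, time in s.
With the tool pointing down it reaches from about 0.35 to 0.975 m from the base axis. Payload 4.9 kg.
Tool frame: the origin (TCP) lies at the very end of the fingers, on their centre line; the grasp point (between the pads) lies 19 mm behind it; z points along the fingers, x is the direction in which the jaws open and shut, and the axes are right-handed (so a half turn about z gives the same grasp; the last joint's range is limited). The gripper opens to 85 mm and grips with 20 to 120 N. Pads are 22 mm wide; open, the fingers measure 114 mm over their backs; the gripper's body (76 mm by 85 mm) begins 54 mm behind the grasp point. The pads swing forward as they close: fully open they stand 13 mm farther back than shut.
Start: joints at [-1.436, 0.053, 1.613, -0, 1.476, -0.119], TCP at [0.157, -0.605, 0.231] pointing down, gripper open.
Joint ranges: [-3.01, 3.01], [-1.01, 2.22], [0.06, 2.58], [-1.02, 4.17], [0.09, 2.62], [-3.14, 3.14]. Speed limits (rad/s): [2.57, 2.57, 3.14, 3.14, 3.14, 3.14].

INTERFACE

Orientations are given as a unit quaternion [w, x, y, z].
In Python, from plant import manip, imaging gives the robot as it stands.
- The arm moves only by the shell command python3 -m pendant 'ROWS'. ROWS is JSON, a list that holds one entry, the list of rows, each a list of 7 numbers: the turn, a rotation vector about the world's x, y, z in units of pi rad (1.0 is pi rad), then the shift along the world's x, y, z in units of 250 mm (1.0 is 250 mm), then the opening, from 0 (shut) to 1 (fully open). In form: [[[ax, ay, az, tx, ty, tz, claw], ...]]. A call has 1 to 20 rows; each row shifts and turns the commanded pose from where the row before left it; what a row does not reach is not made up. A row lasts 1/8 s, in which the tool goes at most 62.5 mm and 10.7 degrees, less where a joint would pass 70% of its speed; a pose out of reach is approached as far as the arm can. A call with a number of a shift or a turn outside -1 to 1 is refused whole. A call with a gripper value outside its range is refused whole. The fingers move at their own pace and stop on an object; the grip force is fixed at half the most. Time passes only in rows, so rows that do not move let the fingers close. It gives the time, the measured TCP pose, the force and the opening at its end, in the units of the state.
- manip.state(): the state, without advancing time (a new reading comes with each control period).
- imaging.grab_frame(name): name is "scene" or "top"; returns a dict with "frame" (480x640x3 uint8, blue, green, red), "mtx" (3x3 intrinsics, pixels), "world_to_cam" (4x4, takes a point from world to camera coordinates). Camera axes: x right, y down, z forward; pixel columns grow to the right and rows downward; lengths in m; the calibration is good to about 2 mm. A picture is of the moment at which its call begins. There is no depth.
- manip.job_done(): hands the job in, once; it reports no verdict.
The state is a dict: "time": time; "joint_pos": joint angles; "joint_vel": joint speeds; "joint_efforts": joint torques, N m; "tool_pos": TCP position; "tool_rot": TCP orientation; "contact_force": force on the tool from outside, world axes, zero at the start; "ft_torque": the same for the moment, N m; "gripper_width": opening from 0.0 (shut) to 1.0 (fully open).
Only numpy, scipy, OpenCV 4.12 (cv2) and the standard library are available. Lean on these libraries where they do the work, as an engineer would, in place of code of your own. Each camera call takes 0.05 s, during which the arm holds its last target. There are 200 camera calls.

## Working session

There is one attempt and no reset: what is moved stays moved. The work goes in short steps, Python scripts to look and compute and a shell command to move; the robot and the scene stay as the last step left them, time stands still between calls to the robot, and variables do not carry over. Pictures are saved under pics/ and viewed, about 8 in all and at most 12, crops included, and the job is handed in when it is done.

```bash
mkdir -p pics; python3 - <<'E'
from plant import manip, imaging
import cv2, numpy as np
for n in("scene","top"):
    f=imaging.grab_frame(n); cv2.imwrite(f"pics/{n}0.png",f["frame"]); np.savez(f"pics/{n}0.npz",**f)
    print(n,f["mtx"].round(1).tolist(),f["world_to_cam"].round(4).tolist())
print(manip.state())
E
```

```text
scene [[617.0, 0.0, 312.6], [0.0, 617.0, 243.8], [0.0, 0.0, 1.0]] [[-0.7524, 0.6586, -0.0087, 0.3422], [0.4075, 0.455, -0.7918, -0.1723], [-0.5175, -0.5993, -0.6107, 1.3741], [0.0, 0.0, 0.0, 1.0]]
top [[554.3, 0.0, 321.8], [0.0, 554.3, 236.1], [0.0, 0.0, 1.0]] [[-0.0048, -0.9999, 0.0123, 0.0674], [-0.9936, 0.0034, -0.1126, 0.5302], [0.1125, -0.0128, -0.9936, 1.0093], [0.0, 0.0, 0.0, 1.0]]
{'time': 0.1, 'joint_pos': array([-1.43599909e+00,  5.32501742e-02,  1.61415100e+00, -8.76687647e-06,
        1.47596400e+00, -1.18989485e-01]), 'joint_vel': array([ 1.78157049e-03,  7.70176107e-04, -3.16917771e-03,  2.27373874e-05,
        1.29414996e-03, -1.67077927e-03]), 'joint_efforts': array([-3.25058090e-05, -3.94903135e+01, -3.71362281e+01, -9.03575506e-05,
        3.91333466e-03, -1.38245281e-05]), 'tool_pos': array([ 0.1568493 , -0.60442942,  0.23021455]), 'tool_rot': array([-6.18598791e-04,  7.90908024e-01, -6.11934402e-01, -6.34675655e-04]), 'contact_force': array([ 0.15283492, -0.27918661,  0.6175369 ]), 'ft_torque': array([ 0.07482563, -0.04509116, -0.00542652]), 'gripper_width': 0.9994725457758219}
```

View pics/scene0.png

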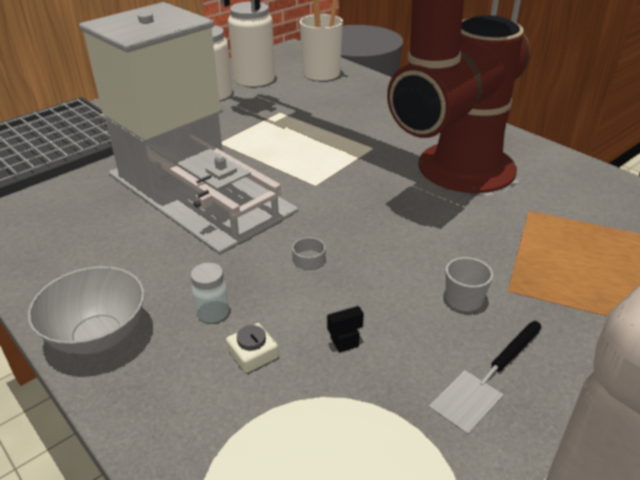

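View pics/top0.png

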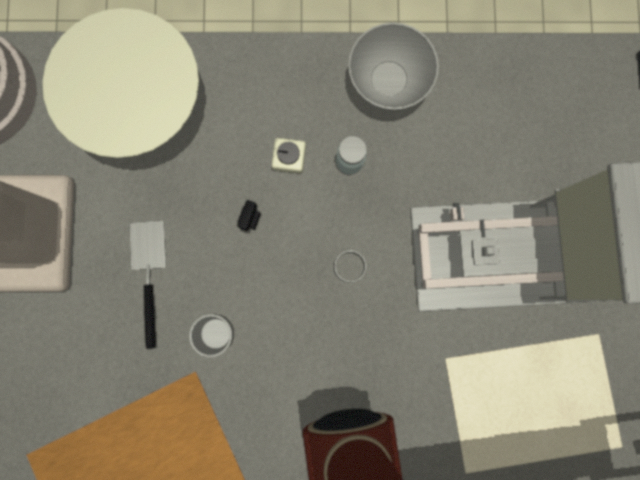

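The scene view shows the dispenser with its slide (post near 220,160) and the black handle near (345,328). In the top view the handle is at about (249,216), the post at about (488,250) and the marker at about (456,212). Next I'll enlarge these.

```bash
python3 - <<'E'
import cv2, numpy as np
t=np.load("pics/top0.npz")["frame"]; s=np.load("pics/scene0.npz")["frame"]
R=lambda a,w,h:cv2.resize(a,(w,h),interpolation=cv2.INTER_CUBIC)
a=R(t[190:320,400:580],540*800//800,390)      # x3
b=np.clip(R(t[190:240,225:275],260,260).astype(float)*2,0,255).astype(np.uint8) # x5.2
c=np.clip(R(s[300:355,320:370],260,286).astype(float)*2,0,255).astype(np.uint8) #5.2
d=R(s[140:250,140:300],290*16//16,200)
o=np.zeros((600,800,3),np.uint8); o[:390,:540]=a; o[:260,540:]=b; o[262:548,540:]=c; o[392:592,:290]=d
cv2.imwrite("pics/crop1.png",o)
E
```

```text
(no output)
```

View pics/crop1.png

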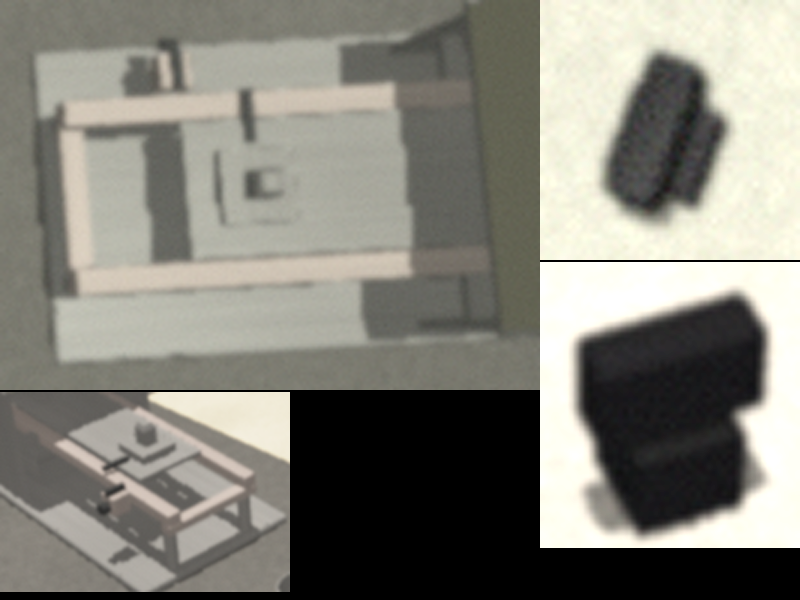

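The top-crop corners of the shoulder, post top, tab and ridge are readable, and so is the handle outline. Now I'll triangulate the tab and ridge and fit the handle's silhouette in both views.

```bash
cat > h.py <<'E'
import numpy as np, cv2
from scipy.optimize import minimize
def P(f,X):
    X=np.atleast_2d(X); c=X@f["world_to_cam"][:3,:3].T+f["world_to_cam"][:3,3]; p=c@f["mtx"].T; return p[:,:2]/p[:,2:]
def ray(f,uv):
    R=f["world_to_cam"][:3,:3];t=f["world_to_cam"][:3,3]
    return -R.T@t, R.T@np.linalg.inv(f["mtx"])@np.r_[uv,1.]
def onz(f,uv,z):
    c,d=ray(f,uv); return c+d*(z-c[2])/d[2]
def tri(f,a,g,b):
    c1,d1=ray(f,a);c2,d2=ray(g,b); s=np.linalg.lstsq(np.c_[d1,-d2],c2-c1,rcond=None)[0]
    p,q=c1+s[0]*d1,c2+s[1]*d2; return (p+q)/2,np.linalg.norm(p-q)
def box(lx,ly,z0,z1): return np.array([[x,y,z] for x in(-lx/2,lx/2) for y in(-ly/2,ly/2) for z in(z0,z1)])
def hmask(f,p,roi,S=8,parts=(box(.034,.034,0,.030),box(.054,.020,.030,.062))):
    x0,y0,x1,y1=roi; m=np.zeros(((y1-y0)*S,(x1-x0)*S),np.uint8)
    c,s=np.cos(p[3]),np.sin(p[3]); R=np.array([[c,-s,0],[s,c,0],[0,0,1]])
    for b in parts:
        q=(P(f,b@R.T+p[:3])-[x0-.5,y0-.5])*S
        cv2.fillConvexPoly(m,cv2.convexHull(np.round(q).astype(np.int32)),1)
    return cv2.resize(m.astype(np.float32),(x1-x0,y1-y0),interpolation=cv2.INTER_AREA)
E
python3 - <<'E'
from h import *
T=dict(np.load("pics/top0.npz"));S=dict(np.load("pics/scene0.npz"))
rt=(228,190,275,240); rs=(318,297,375,358)
def obs(f,r): 
    g=f["frame"][r[1]:r[3],r[0]:r[2]].max(2).astype(float); bg=np.median(g); return np.clip((bg*.85-g)/(bg*.85-25),0,1)
ot,os=obs(T,rt),obs(S,rs)
def cost(q,which=(1,1)):
    p=[q[0],q[1],0,q[2]]; return which[0]*((hmask(T,p,rt)-ot)**2).sum()+which[1]*((hmask(S,p,rs)-os)**2).sum()
g=onz(T,[247,216],.05); print("guess",g)
for w in((1,1),(1,0),(0,1)):
    best=min((minimize(cost,[g[0],g[1],a],args=(w,),method="Nelder-Mead",options=dict(initial_simplex=np.array([[g[0],g[1],a],[g[0]+.01,g[1],a],[g[0],g[1]+.01,a],[g[0],g[1],a+.3]]),xatol=1e-4)) for a in np.radians([0,45,90,135])),key=lambda r:r.fun)
    print(w,best.x.round(4),np.degrees(best.x[2]),best.fun)
tc=lambda x,y:[400+(x+.5)/3-.5,190+(y+.5)/3-.5]; sc=lambda x,y:[140+(x+.5)/1.8125-.5,140+(y-392+.5)/1.818-.5]
print("posttop",onz(T,tc(267,181),.122), "scene",onz(S,sc(146,427),.122))
for c in((222,145),(295,145),(225,225),(298,220)): print("sh",onz(T,tc(*c),.098).round(4))
print("tab end",tri(T,tc(245,91),S,sc(105,467))); print("tab@.098",onz(T,tc(245,91),.098))
print("ridge",tri(T,tc(172,65),S,sc(115,488)))
for c in((65,108),(400,90),(80,283),(410,265)): print("rail",onz(T,tc(*c),.098).round(4))
E
```

```text
guess [0.56582319 0.20308008 0.05      ]
(1, 1) [0.5683 0.2043 2.8139] 161.22677449454895 130.00419529955664
(1, 0) [ 0.5667  0.2039 -0.3181] -18.22841024558867 38.48912937919542
(0, 1) [ 0.5694  0.205  -0.2857] -16.36987124593329 75.40455340656825
posttop [ 0.49510294 -0.21843969  0.122     ] scene [ 0.50150877 -0.20991695  0.122     ]
sh [ 0.5184 -0.2004  0.098 ]
sh [ 0.5183 -0.2433  0.098 ]
sh [ 0.4716 -0.2005  0.098 ]
sh [ 0.4743 -0.2433  0.098 ]
tab end (array([ 0.55141272, -0.21745773,  0.09054618]), np.float64(0.00021340890694240453))
tab@.098 [ 0.55027142 -0.21511264  0.098     ]
ridge (array([ 0.56695012, -0.17429411,  0.09214464]), np.float64(0.0004782242512652306))
rail [ 0.5405 -0.1089  0.098 ]
rail [ 0.5506 -0.3066  0.098 ]
rail [ 0.4383 -0.115   0.098 ]
rail [ 0.4479 -0.3075  0.098 ]
```

The measurements agree: both views put the handle at about (0.5675, 0.2045) with yaw about -17°. The post is at about (0.4955, -0.220), the slide axis is at -87.1° and the tab-to-mark gap is about 42 mm. I'll move above the handle.

```bash
python3 -m pendant '[[[0,0,-0.011,0.103,0.202,-0.02,1],[0,0,-0.011,0.103,0.202,-0.02,1],[0,0,-0.011,0.103,0.202,-0.02,1],[0,0,-0.011,0.103,0.202,-0.02,1],[0,0,-0.011,0.103,0.202,-0.02,1],[0,0,-0.011,0.103,0.202,-0.02,1],[0,0,-0.011,0.103,0.202,-0.02,1],[0,0,-0.011,0.103,0.202,-0.02,1],[0,0,-0.011,0.103,0.202,-0.02,1],[0,0,-0.011,0.103,0.202,-0.02,1],[0,0,-0.011,0.103,0.202,-0.02,1],[0,0,-0.011,0.103,0.202,-0.02,1],[0,0,-0.011,0.103,0.202,-0.02,1],[0,0,-0.011,0.103,0.202,-0.02,1],[0,0,-0.011,0.103,0.202,-0.02,1],[0,0,-0.011,0.103,0.202,-0.02,1],[0,0,0,0,0,0,1],[0,0,0,0,0,0,1]]]'; cat > st.py <<'E'
from plant import manip; from scipy.spatial.transform import Rotation as R; import numpy as np
def st():
    s=manip.state(); q=s["tool_rot"]; r=R.from_quat(np.r_[q[1:],q[0]]).as_matrix()
    print(round(s["time"],2),"tcp",s["tool_pos"].round(4),"jaw",np.degrees(np.arctan2(r[1,0],r[0,0])).round(2),"z",r[:,2].round(3),"F",s["contact_force"].round(1),"w",round(s["gripper_width"],3),"j",s["joint_pos"].round(2))
if __name__=="__main__": st()
E
python3 st.py
```

```text
time: 2.35
tool_pos: [0.5684, 0.2029, 0.1505]
tool_rot: [-0.001, -0.594, 0.804, 0.0]
contact_force: [-0.5, -0.2, 0.4]
gripper_width: 1.0
2.35 tcp [0.5684 0.2029 0.1505] jaw -107.1 z [-0.002 -0.001 -1.   ] F [-0.5 -0.2  0.4] w 1.0 j [ 0.22  0.07  1.74 -0.    1.34  2.09]
```

```bash
python3 -m pendant '[[[0,0,0,0,0.005,-0.12,1],[0,0,0,0,0,-0.12,1],[0,0,0,0,0,-0.12,1],[0,0,0,0,0,-0.08,1],[0,0,0,0,0,-0.022,1],[0,0,0,0,0,0,0.6],[0,0,0,0,0,0,0],[0,0,0,0,0,0,0],[0,0,0,0,0,0,0],[0,0,0,0,0,0,0],[0,0,0,0,0,0,0],[0,0,0,0,0,0,0]]]'; python3 st.py
```

```text
time: 3.85
tool_pos: [0.5695, 0.2044, 0.0366]
tool_rot: [0.001, -0.594, 0.805, -0.0]
contact_force: [-1.6, -0.3, 6.0]
gripper_width: 0.224
3.85 tcp [0.5695 0.2044 0.0366] jaw -107.14 z [ 0.001  0.    -1.   ] F [-1.6 -0.3  6. ] w 0.224 j [0.22 0.2  1.8  0.   1.14 2.09]
```

```bash
python3 -m pendant '[[[0,0,0,0,0,0.1,0],[0,0,0,0,0,0.2,0],[0,0,0.011,-0.029,-0.1,0.16,0],[0,0,0.011,-0.03,-0.2,0.1,0],[0,0,0.011,-0.03,-0.2,0.08,0],[0,0,0.011,-0.03,-0.2,0.02,0],[0,0,0.011,-0.03,-0.2,0,0],[0,0,0.011,-0.03,-0.2,0,0],[0,0,0.011,-0.03,-0.2,0,0],[0,0,0.011,-0.03,-0.2,0,0],[0,0,0.011,-0.03,-0.15,0,0],[0,0,0.011,-0.025,-0.048,0,0],[0,0,0,0,0,0,0],[0,0,0,0,0,0,0],[0,0,0,0,0,0,0]]]'; python3 st.py; python3 - <<'E'
from plant import imaging
from h import *
R=lambda a,w,h:cv2.resize(a,(w,h),interpolation=cv2.INTER_CUBIC)
T=imaging.grab_frame("top"); S=imaging.grab_frame("scene")
np.savez("pics/top1.npz",**T);np.savez("pics/scene1.npz",**S)
o=np.zeros((600,800,3),np.uint8)
o[:300,:800]=R(T["frame"][190:250+15,400:600],800,300); o[300:,:800]=R(S["frame"][90:240,140:340],800,600)[:300]
cv2.imwrite("pics/c2.png",o)
E
```

```text
time: 5.72
tool_pos: [0.4956, -0.2193, 0.2006]
tool_rot: [-0.0, 0.724, -0.69, -0.0]
contact_force: [-0.2, -0.5, -1.0]
gripper_width: 0.219
5.72 tcp [ 0.4956 -0.2193  0.2006] jaw -87.28 z [-0.  0. -1.] F [-0.2 -0.5 -1. ] w 0.219 j [-0.55 -0.13  1.84  0.    1.43  0.97]
```

View pics/c2.png

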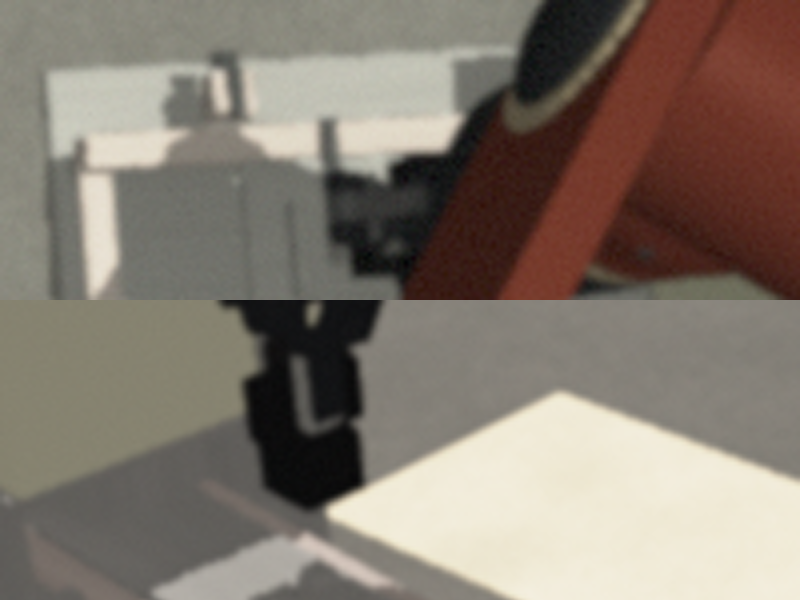

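The held handle's hub underside is visible in the scene view, with its near corner at about (218,142). I'll compare it with the post in the same camera by overlaying model outlines.

```bash
cat > ov.py <<'E'
from h import *
def draw(f,roi,k,boxes,p,col=(0,0,255)):
    x0,y0,x1,y1=roi; a=cv2.resize(np.clip(f["frame"][y0:y1,x0:x1].astype(float)*1.4,0,255).astype(np.uint8),None,fx=k,fy=k,interpolation=cv2.INTER_CUBIC)
    c,s=np.cos(p[3]),np.sin(p[3]); R=np.array([[c,-s,0],[s,c,0],[0,0,1]])
    for b in boxes:
        q=((P(f,b@R.T+p[:3])-[x0-.5,y0-.5])*k*16).round().astype(int)
        for l in(list(q[[0,1]]),):pass
        for i in range(len(q)):
            cv2.line(a,tuple(map(int,q[i])),tuple(map(int,q[(i+1)%len(q)])),col,1,cv2.LINE_AA,4)
    return a
sq=lambda l,w,z:np.array([[l/2,w/2,z],[-l/2,w/2,z],[-l/2,-w/2,z],[l/2,-w/2,z]])
E
python3 - <<'E'
from ov import *
T=dict(np.load("pics/top0.npz"));S=dict(np.load("pics/scene0.npz"));S1=dict(np.load("pics/scene1.npz"))
p=[.4955,-.220,0,np.radians(-87.1)]
B=[sq(.044,.044,.098),sq(.016,.016,.116),sq(.011,.011,.122)]
H=[sq(.034,.034,0),sq(.034,.034,.030),sq(.054,.020,.062)]
o=np.zeros((600,800,3),np.uint8)
a=draw(T,(465,230,511,272),7,B,p); b=draw(S,(190,140,250,190),7,B,p); c=draw(S1,(190,95,250,160),7,H,[.4956,-.2193,.164,np.radians(2.7)])
o[:a.shape[0],:a.shape[1]]=a; o[:b.shape[0],340:340+b.shape[1]]=b; o=np.vstack([o[:350]])
d=np.zeros((250,800,3),np.uint8); 
cv2.imwrite("pics/c3.png",np.vstack([o,np.hstack([cv2.resize(c,(231,250)),np.zeros((250,569,3),np.uint8)])]))
h=lambda x,y,z:onz(S1,[140+(x+.5)/4-.5,90+(y-300+.5)/4-.5],z)
L,N,Rr=[h(*q,.164) for q in((265,485),(313,508),(363,487))]; print(L,N,Rr,"ctr",(L+Rr)/2, np.linalg.norm(L-N),np.linalg.norm(Rr-N))
E
```

```text
[ 0.51117424 -0.23580213  0.164     ] [ 0.50722864 -0.20209821  0.164     ] [ 0.47835231 -0.20344136  0.164     ] ctr [ 0.49476328 -0.21962174  0.164     ] 0.03393407653251558 0.02890754493064761
```

View pics/c3.png

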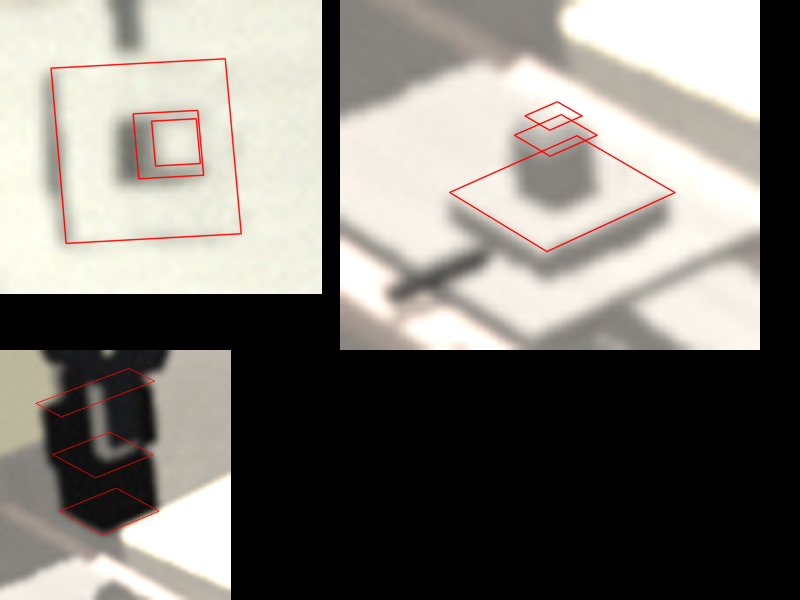

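The overlay agrees in the top view to about 1 mm. In the scene view the post sits about 2 px lower than modelled, of which about 0.8 px is a general camera bias that the handle shows too. I'll fit the post's dark faces numerically in both views before pushing.

```bash
python3 - <<'E'
from ov import *
T=dict(np.load("pics/top0.npz"));S=dict(np.load("pics/scene0.npz"))
def st(f,r,k):
    x0,y0,x1,y1=r; g=f["frame"][y0:y1,x0:x1].max(2).astype(float); lo,hi=np.percentile(g,[1,97]); 
    return cv2.cvtColor(cv2.resize(np.clip((g-lo)/(hi-lo)*255,0,255).astype(np.uint8),None,fx=k,fy=k,interpolation=cv2.INTER_CUBIC),cv2.COLOR_GRAY2BGR)
def dr(f,r,k,p,off,dz=.098):
    a=st(f,r,k); c,s=np.cos(p[3]),np.sin(p[3]); R=np.array([[c,-s,0],[s,c,0],[0,0,1]])
    for b in (sq(.044,.044,.098),sq(.016,.016,.098),sq(.016,.016,.116),sq(.011,.011,.122)):
        q=((P(f,b@R.T+p[:3])+off-[r[0]-.5,r[1]-.5])*k).round().astype(np.int32); cv2.polylines(a,[q],True,(0,0,255),1,cv2.LINE_AA)
    return a
rT=(468,233,508,268); rS=(200,147,244,182)
p=[.4965,-.2213,0,np.radians(-87.1)]
row=lambda f,r,o:np.hstack([st(f,r,9),np.zeros((35*9,8,3),np.uint8),dr(f,r,9,p,o)])[:, :800]
a=row(T,rT,[0,0]);b=row(S,rS,[0,.8]); a=np.pad(a,((0,0),(0,800-a.shape[1]),(0,0)));b=np.pad(b,((0,0),(0,800-b.shape[1]),(0,0)))
o=np.vstack([a[:300],b[:300]]);cv2.imwrite("pics/c4.png",o)
E
```

```text
(no output)
```

View pics/c4.png

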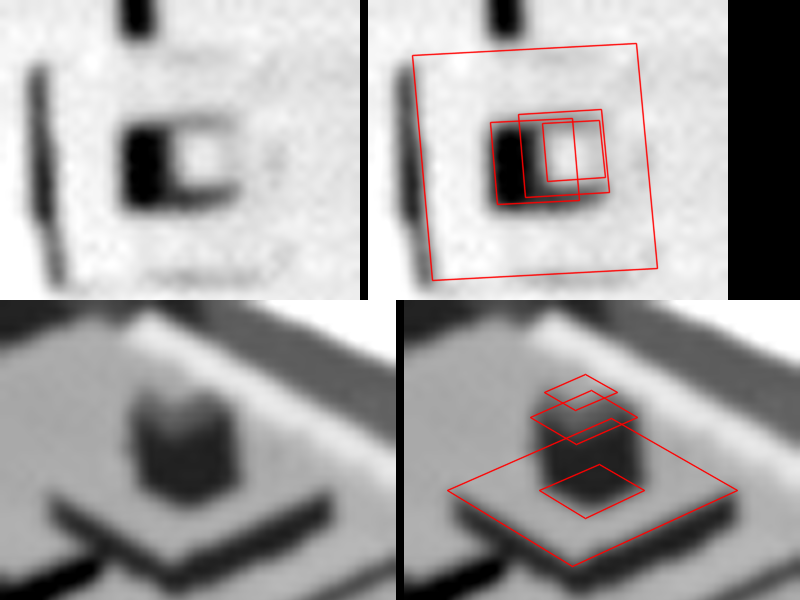

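```bash
python3 - <<'E'
from h import *
S=dict(np.load("pics/scene1.npz")); r=(196,122,240,150)
g=S["frame"][r[1]:r[3],r[0]:r[2]].max(2).astype(float); o=np.clip((75-g)/(75-25),0,1)
for row in o[::3,::2]: print("".join("%2d"%(v*9) for v in row))
part=(box(.034,.034,0,.030),)
for off in(0,.9):
    F=dict(S); M=S["mtx"].copy(); M[1,2]+=off; F["mtx"]=M
    for z in(.164,):
        c=lambda q:((hmask(F,[q[0],q[1],z,np.radians(2.7)],r,parts=part)-o)[6:]**2).sum()
        b=minimize(c,[.495,-.22],method="Nelder-Mead",options=dict(initial_simplex=[[.49,-.22],[.50,-.22],[.495,-.21]]))
        print(off,b.x.round(4),b.fun)
E
```

```text
0 0 0 5 9 9 9 9 9 8 1 0 2 5 9 9 4 0 0 0 0 0
 0 0 0 0 7 9 9 9 9 9 9 9 9 9 9 9 9 0 0 0 0 0
 0 0 0 0 1 9 9 9 9 9 9 9 9 9 9 9 9 0 0 0 0 0
 0 0 0 0 0 9 9 9 9 9 9 9 9 9 9 9 9 1 0 0 0 0
 0 0 0 0 0 7 9 9 9 9 9 9 9 9 9 9 9 4 0 0 0 0
 0 0 0 0 0 1 7 9 9 9 9 9 9 9 9 8 0 0 0 0 0 0
 0 0 0 0 0 0 0 0 4 9 9 9 7 0 0 0 0 0 0 0 0 0
 0 0 0 0 0 0 0 0 0 0 0 0 0 0 0 0 0 0 0 0 0 0
 0 0 0 0 0 0 0 0 0 0 0 0 0 0 0 0 0 0 0 0 0 0
 0 0 0 0 0 0 0 0 0 0 0 0 0 0 0 0 0 0 0 0 0 0
0 [ 0.4944 -0.222 ] 6.301741015625
0.9 [ 0.4925 -0.2248] 5.997502734375001
```

```bash
python3 -m pendant '[[[0,0,0,0.006,-0.002,-0.06,0],[0,0,0,0,0,-0.06,0],[0,0,0,0,0,-0.04,0],[0,0,0,0,0,-0.02,0],[0,0,0,0,0,-0.01,0],[0,0,0,0,0,0,0]]]' >/dev/null; python3 st.py;  python3 -m pendant '[[[0,0,0,0,0,-0.01,0],[0,0,0,0,0,-0.01,0],[0,0,0,0,0,0,0]]]' >/dev/null; python3 st.py
```

```text
6.58 tcp [ 0.497  -0.2208  0.1535] jaw -87.34 z [ 0. -0. -1.] F [ 0.1 -0.8 -0.3] w 0.22 j [-0.55 -0.08  1.88  0.    1.34  0.97]
6.95 tcp [ 0.4968 -0.2208  0.1481] jaw -87.34 z [-0. -0. -1.] F [ 0.  -0.1 -0.6] w 0.224 j [-0.55 -0.08  1.88 -0.    1.34  0.97]
```

It's past the taper with no side force, so I'll seat it.

```bash
python3 -m pendant '[[[0,0,0,0,0,-0.016,0],[0,0,0,0,0,-0.016,0],[0,0,0,0,0,-0.016,0],[0,0,0,0,0,0,0]]]' >/dev/null; python3 st.py;  python3 -m pendant '[[[0,0,0,0,0,-0.008,0],[0,0,0,0,0,-0.008,0],[0,0,0,0,0,0,0]]]' >/dev/null; python3 st.py
```

```text
7.45 tcp [ 0.4967 -0.2208  0.1357] jaw -87.34 z [-0.001 -0.    -1.   ] F [ 0.2 -1.4 -1. ] w 0.222 j [-0.56 -0.06  1.89 -0.    1.31  0.97]
7.83 tcp [ 0.4972 -0.2209  0.1346] jaw -87.33 z [-0. -0. -1.] F [-3.3  1.9  9.7] w 0.222 j [-0.55 -0.06  1.89 -0.    1.31  0.97]
```

```bash
python3 -m pendant '[[[0,0,0,0,0,-0.01,0],[0,0,0,0,0,0,0]]]' >/dev/null; python3 st.py;  python3 -m pendant '[[[0,0,0,0,0,0.012,0],[0,0,0,-0.001,0.02,0,0],[0,0,0,-0.002,0.04,0,0],[0,0,0,-0.002,0.04,0,0],[0,0,0,-0.002,0.04,0,0],[0,0,0,0,0.01,0,0],[0,0,0,0,0,0,0],[0,0,0,0,0,0,0]]]' >/dev/null; python3 st.py
python3 - <<'E'
from plant import imaging
from h import *
R=lambda a,k:cv2.resize(a,None,fx=k,fy=k,interpolation=cv2.INTER_CUBIC)
T=imaging.grab_frame("top"); S=imaging.grab_frame("scene")
np.savez("pics/top2.npz",**T);np.savez("pics/scene2.npz",**S)
o=np.zeros((600,800,3),np.uint8)
a=R(T["frame"][195:245,430:510],8)[:400]; b=R(S["frame"][130:240,150:280],5)
o[:300,:640]=a[:300]; o[300:600,:650]=b[150:450]
cv2.imwrite("pics/c5.png",o)
E
```

```text
8.07 tcp [ 0.4973 -0.2209  0.1346] jaw -87.32 z [-0. -0. -1.] F [-10.3   4.4  20.1] w 0.224 j [-0.55 -0.06  1.89 -0.    1.31  0.97]
9.07 tcp [ 0.4957 -0.1853  0.1346] jaw -87.34 z [ 0.001 -0.005 -1.   ] F [-3.2 -5.9  6.7] w 0.221 j [-0.5  -0.1   1.93 -0.    1.31  1.03]
```

View pics/c5.png

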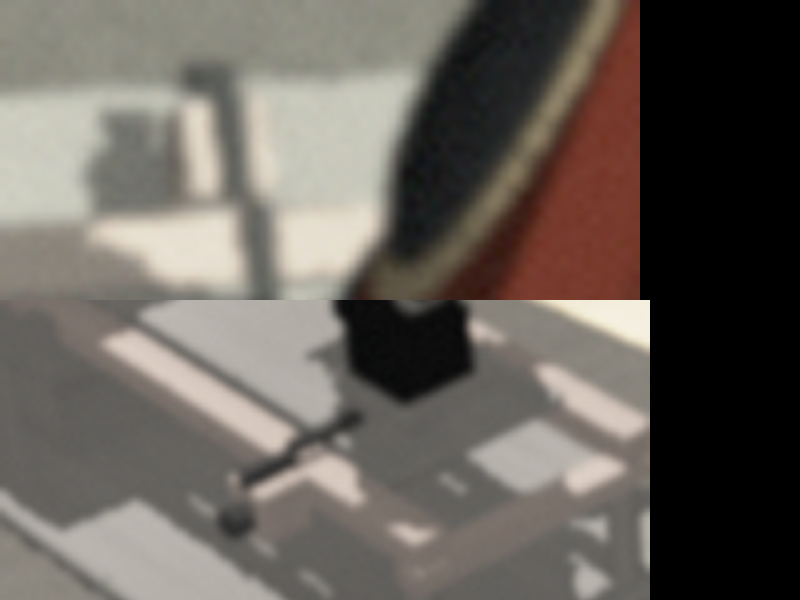

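The handle sits on the shoulder and the slide has followed. In the top view the tab line (about 462.5,224) is roughly 1–2 px short of the ridge line (about 459,212). I'll measure the sub-pixel gap.

```bash
cat > gap.py <<'E'
from h import *
import sys
def gap(f,z=.092,rr=(207,218),tr=(222,229),c=(453,470)):
    ax=np.array([np.cos(np.radians(-87.1)),np.sin(np.radians(-87.1)),0]); out=[]
    for r in(rr,tr):
        v=[]
        for y in range(*r):
            g=f["frame"][y].max(1).astype(float); 
            e=8 if r is rr else 9
            k0=c[0]+int(np.argmin(cv2.blur(g[None,c[0]:c[1]],(3,1))[0])); xs=np.arange(k0-3,k0+4); w=np.clip(np.minimum(g[k0-4],g[k0+4])-g[xs],0,None)
            if w.sum()<20: continue
            u=(w*xs).sum()/w.sum(); v.append(ax@onz(f,[u,y],z))
        v=np.array(v); out.append(np.median(v)); print(len(v),(v*1000).round(1))
    print("tab short of mark by mm",round(1000*(out[1]-out[0]),2)); 
if __name__=="__main__": gap(dict(np.load(sys.argv[1])))
E
python3 gap.py pics/top2.npz
python3 - <<'E'
from h import *
S=dict(np.load("pics/scene2.npz")); ax=np.array([np.cos(np.radians(-87.1)),np.sin(np.radians(-87.1)),0])
t=lambda x,y:[150+(x+.5)/5-.5,130+(y-300+150+.5)/5-.5]
for z in(.09,.092,.098): print(z,[(1000*ax@onz(S,t(*q),z)).round(1) for q in((245,480),(295,457),(305,440),(355,418))])
E
```

```text
11 [204.2 204.8 205.  205.  205.  205.  205.1 205.2 205.4 205.4 205.4]
7 [209.  209.  209.  209.  209.1 209.3 209.4]
tab short of mark by mm 3.99
0.09 [np.float64(203.6), np.float64(203.2), np.float64(210.1), np.float64(209.2)]
0.092 [np.float64(200.9), np.float64(200.6), np.float64(207.4), np.float64(206.5)]
0.098 [np.float64(192.9), np.float64(192.5), np.float64(199.2), np.float64(198.4)]
```

```bash
python3 -m pendant '[[[0,0,0,-0.001,0.015,0,0],[0,0,0,0,0,0,0],[0,0,0,0,0,0,0],[0,0,0,0,0,0,0]]]' >/dev/null; python3 st.py
python3 - <<'E'
from plant import imaging
from h import *
from gap import gap
T=imaging.grab_frame("top"); S=imaging.grab_frame("scene")
np.savez("pics/top3.npz",**T);np.savez("pics/scene3.npz",**S)
gap(T)
R=lambda a,k:cv2.resize(a,None,fx=k,fy=k,interpolation=cv2.INTER_CUBIC)
B=lambda a:np.clip(a.astype(float)*1.5,0,255).astype(np.uint8)
o=np.zeros((600,800,3),np.uint8)
o[:480,:390]=R(B(T["frame"][200:232,448:474]),15); o[:600,400:]=R(B(S["frame"][200:240,190:230]),10)[:600,:400] if 0 else cv2.resize(B(S["frame"][205:235,195:225-0]),(400,400),interpolation=cv2.INTER_CUBIC).repeat(1,0)[[*range(400)]+[0]*200]
cv2.imwrite("pics/c6.png",o)
E
```

```text
9.68 tcp [ 0.4955 -0.1817  0.1346] jaw -87.34 z [ 0.001 -0.006 -1.   ] F [-4.  -6.6  6.5] w 0.22 j [-0.49 -0.1   1.93 -0.    1.31  1.04]
11 [204.2 204.8 205.  205.  205.  205.1 205.1 205.2 205.4 205.4 205.4]
7 [205.5 205.5 205.4 205.3 205.2 205.2 205.2]
tab short of mark by mm 0.28
```

View pics/c6.png

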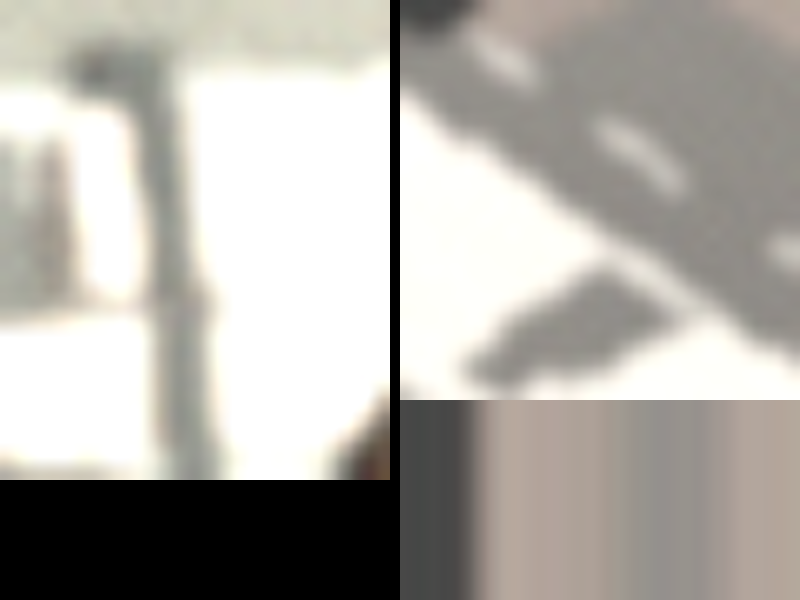

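In the top view the ridge and tab form one continuous line, with a residual of about 0.3 mm. The scene crop missed the spot, so I'll redo it to rule out a height-parallax error.

```bash
python3 - <<'E'
from h import *
S=dict(np.load("pics/scene3.npz"))
a=S["frame"][172:202,192:232]; cv2.imwrite("pics/c7.png",cv2.resize(np.clip(a.astype(float)*1.3,0,255).astype(np.uint8),None,fx=20,fy=20,interpolation=cv2.INTER_CUBIC))
ax=np.array([np.cos(np.radians(-87.1)),np.sin(np.radians(-87.1)),0]); yy=np.array([-ax[1],ax[0],0])
for n in ("ridge-axis line through y=.2052 z=.092",):
    for s in(.575,.555,.54,.53): 
        p=ax*.2052+yy*s; p[2]=.092; print(s,((P(S,p)[0]-[191.5,171.5])*20).round())
E
```

```text
0.575 [ 63. 488.]
0.555 [243. 403.]
0.54 [375. 341.]
0.53 [462. 300.]
```

View pics/c7.png

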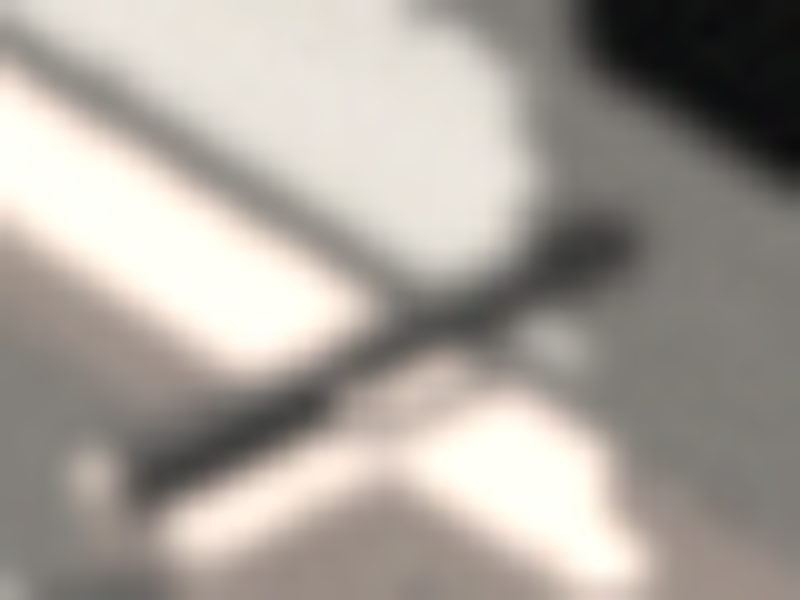

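The top view gives about 0.3 mm. In the scene view the tab line lies about 1–1.5 px above the ridge line, so their heights may differ. I'll check with sub-pixel line fits in the unshadowed first frames.

```bash
python3 - <<'E'
from h import *
from scipy.ndimage import map_coordinates
from scipy.optimize import least_squares
th=np.radians(-87.1); ax=np.array([np.cos(th),np.sin(th),0]); yy=np.array([-ax[1],ax[0],0])
F={k:dict(np.load(f"pics/{k}.npz")) for k in("top0","scene0","top3","scene3")}
def prof(n,a,s,z,half=13):
    f=F[n]; d=np.arange(-half,half+.1,.5)/1000
    X=np.array([ax*(a+q)+yy*s+[0,0,z] for q in d]); p=P(f,X)
    return d*1000,map_coordinates(f["frame"].max(2).astype(float),[p[:,1],p[:,0]],order=1)
for n,lab,a,ss in(("top0","tab",.2445,(.540,.535,.53)),("scene0","tab",.2445,(.540,.535,.53)),("top0","ridge",.205,(.57,.565,.56)),("scene0","ridge",.205,(.57,.565,.56)),("top3","tab",.2055,(.54,.535,.53)),("scene3","tab",.2055,(.54,.535,.53)),("top3","ridge",.205,(.57,.565,.56)),("scene3","ridge",.205,(.57,.565,.56))):
    V=np.mean([prof(n,a,s,.092)[1] for s in ss],0); d=prof(n,a,0.55,.092)[0]
    i=V[12:41].argmin()+12; th_=lambda sd: None
    out=[]
    for st in(-1,1):
        seg=V[i::st][:16]; h=(seg.max()+V[i])/2; k=np.argmax(seg>h); out.append(d[i]+st*.5*(k-1+(h-seg[k-1])/(seg[k]-seg[k-1])))
    print(n,lab,"edges mm(axis)",np.round([1000*a+o for o in out],1),"mid",round(1000*a+sum(out)/2,2),V[::4].round().astype(int))
E
```

```text
top0 tab edges mm(axis) [240.3 248.2] mid 244.23 [199 199 198 190 162 121  98 103 130 168 190 196 197 196]
scene0 tab edges mm(axis) [237.7 245.9] mid 241.82 [129 122 111  94  77  68  77  99 121 140 152 158 159 158]
top0 ridge edges mm(axis) [201.1 208.1] mid 204.65 [131 133 141 141 128 102  86  95 124 154 167 164 160 159]
scene0 ridge edges mm(axis) [195.7 203.6] mid 199.64 [180 154 114  77  61  69  83  95 102 103 104 105 105 106]
top3 tab edges mm(axis) [201.5 209.4] mid 205.42 [214 216 216 210 181 133 106 109 141 187 214 221 222 223]
scene3 tab edges mm(axis) [199.3 207.2] mid 203.24 [134 127 119 104  84  69  77  95 119 139 155 160 163 164]
top3 ridge edges mm(axis) [201.1 208.1] mid 204.63 [152 154 162 162 149 119 101 111 144 178 191 189 185 184]
scene3 ridge edges mm(axis) [195.7 203.6] mid 199.63 [182 157 115  78  61  69  85  97 104 105 106 106 107 107]
```

Correcting for parallax (the tab is about 2.7 mm higher than the ridge) leaves about 0.0 ± 0.3 mm between them. I'm handing in.

```bash
python3 st.py; python3 -c "
from plant import manip; print(manip.job_done())"
```

```text
9.78 tcp [ 0.4955 -0.1817  0.1346] jaw -87.34 z [ 0.001 -0.006 -1.   ] F [-3.4 -7.3  6.7] w 0.22 j [-0.49 -0.1   1.93 -0.    1.31  1.04]
the job is handed in; nothing more can be done
None
```

I picked up the handle, turned it about 20° and pushed it fully down onto the post. I then pulled the slide out about 39 mm and handed the job in at 9.8 s, with the gripper still holding it against the spring.

- **Seating:** the handle stopped at exactly the predicted height (tool at z 0.1346 m) and did not move under a 20 N push.
- **Alignment at the mark:** the two cameras disagreed at first. Taken at equal heights, the tab looked 0.3–0.8 mm short in the top view and 3.6 mm short in the scene view. A tab about 2.7 mm higher than the ridge explains both and leaves about 0.0 ± 0.3 mm. That height difference is inferred, not measured directly.
- **Hold:** the grip was steady at 19 mm opening, with about 7 N on the tool along the pull, close to the spring force expected at that travel.
- **Not checked:** I took no final picture of the other items on the counter. The planned path stayed clear of them, and no unexpected force showed in the readings between moves.

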